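# Pry the battery cover off a handheld meter

## Robot

A 7-joint arm with a two-finger parallel gripper is mounted at the origin on the work surface. World frame = base frame: x ahead of the robot, y to its left, z up, the work surface at z = 0. Lengths are in m, angles in rad, forces in N, time in s.
With the tool pointing down it reaches from about 0.4 to 0.85 m from the base axis. Payload 10.4 kg.
Tool frame: the origin (TCP) lies at the very end of the fingers, on their centre line; the grasp point (between the pads) lies manip.hold_point_z behind it (manip.hold_point_z is the distance from the TCP to the grasp point, in m); z points along the fingers, x is the direction in which the jaws open and shut, and the axes are right-handed (so a half turn about z gives the same grasp; the last joint's range is limited). The gripper opens to 85 mm and grips with 20 to 120 N. Pads are 22 mm wide; open, the fingers measure 114 mm over their backs; the gripper's body (76 mm by 85 mm) begins 54 mm behind the grasp point. The pads swing forward as they close: fully open they stand 13 mm farther back than shut.
Start: joints at [-1.168, 0.332, -0.065, 1.46, 0.022, 1.35, -0.088], TCP at [0.258, 0.569, 0.231] pointing down, gripper open.
Joint ranges: [-2.6, 2.6], [-0.5, 2.12], [-1.47, 1.34], [0.16, 2.42], [-1.27, 4.41], [0.06, 2.06], [-2.6, 2.6]. Speed limits (rad/s): [2.22, 2.22, 2.79, 2.79, 3.14, 3.14, 3.14].

## Interface

Orientations are given as a unit quaternion [x, y, z, w].
In Python, from workcell import readout, camera, camera_info, manip gives the robot as it stands.
- The arm moves only by the tool play_rows, never from a script. Its argument "rows" is a list of rows, each a list of 3 entries, a list of its own where there are three numbers: the shift along the world's x, y, z in mm, then the turn, a rotation vector about the world's x, y, z in degrees, then the finger opening in mm, from 0 to 85.4. In form: [[[tx, ty, tz], [rx, ry, rz], fingers], ...]. A call has 1 to 12 rows; each row shifts and turns the commanded pose from where the row before left it; what a row does not reach is not made up. A row lasts 1/8 s, in which the tool goes at most 62.5 mm and 10.7 degrees, less where a joint would pass 70% of its speed; a pose out of reach is approached as far as the arm can. A call with a gripper value outside its range is refused whole. The fingers move at their own pace and stop on an object; "force" is the grip in N (left out, the last holds). Time passes only in rows, so rows that do not move let the fingers close. It gives the time, the measured TCP pose, the force and the opening at its end, in the units of the state.
- readout.get_obs(): the state, without advancing time (a new reading comes with each control period).
- camera(name): name is "side" or "top"; returns the picture (420x560x3 uint8, blue, green, red); there is no depth.
- camera_info(name): a dict with "fx", "fy", "cx", "cy" (pixels), "world_from_camera" (4x4, takes a point from camera to world coordinates). Camera axes: x right, y up, looking along -z (the intrinsics and any distortion apply to the point x, -y, -z); pixel columns grow to the right and rows downward; lengths in m; the calibration is good to about 2 mm. A picture is of the moment at which its call begins. camera_info takes no time and is no camera call.
- manip.hand_in(): hands the job in, once; it reports no verdict.
The state is a dict: "clock": time; "joint_pos": joint angles; "joint_velocities": joint speeds; "tau": joint torques, N m; "position": TCP position; "ee_rot": TCP orientation; "ft_force": force on the tool from outside, world axes, zero at the start; "torque": the same for the moment, N m; "grip_width": opening from 0.0 (shut) to 1.0 (fully open).
Only numpy, scipy, OpenCV 4.12 (cv2) and the standard library are available. Lean on these libraries where they do the work, as an engineer would, in place of code of your own. Each camera call takes 0.05 s, during which the arm holds its last target.

## Task

Take the orange pry tool from the blue mat, put its flat blade into the notch at the end of the meter's white battery cover and lever that end of the cover up until it snaps free. Take the cover off and set it down, outer face up and without dropping it, inside the yellow tray, and leave the pry tool lying back on the blue mat. Leave the flux bottle, the solder spool and the plastic cup where they stand.

Things in the scene. Friction and masses are not known exactly. Their poses are not given: they have to be found in the camera images.
- meter: Dark grey handheld meter, teal strips, face down and fixed in an aluminium holder. Origin on the bench below the battery cover's centre; x from the notch end along the cover, z up; the notch end (-x) faces roughly the robot's right. Meter: x -49 to 85, y +-38, z 44 to 84 mm. Holder: base x -57 to 93, y +-60, 10 high; jaws x -17 to 53, y +-61, 66 high. Bay under the cover: x -44 to 45, y +-27
- notch (a point): Middle of the outer edge of the notch's sill (meter x -49, y 0, z 73 mm; axes as the meter). The notch is an open-topped cut 20 mm wide through the 5 mm end wall; the sill is the fulcrum. The closed cover's underside is at z 80, its edge at x -43: the blade goes in level, under the cover, through a gap 7 mm high, at most 25 mm past this point, where a partition in the bay stops it
- cover: White snap-fit battery cover, plate 86 x 52 x 4 mm, about 60 g. Origin: centre of the plate's underside; x from notch end to far end, z up through the outer face. Two snap legs (x -17 to -7, y 21 to 26 either side) hang 12 mm below it. Closed, it is flush with the meter's top (z 84) and cannot be gripped
- cover_notch_end (a point): Middle of the cover's notch-end edge, on the underside (cover x -43 mm); closed: 80 mm above the bench. About 10 N upward here frees the snaps, the far end acting as hinge: they let go about 6 mm up, and then hold this end about 11 mm above its closed height without the tool, so that the plate's side edges stand proud of the meter and can be gripped from above near this end
- cover_far_end (a point): Middle of the cover's far-end edge, on the underside (cover x +43 mm)
- pry_tool: Pry tool, 60 g, lying on the mat. Handle: orange bar with black bands, 94 mm long (x -47 to 47), 14 mm wide (y), 16 mm high. Flat steel blade ahead of it, x 45 to 105 mm, 13 mm wide, 2.5 mm thick, its mid-plane at z = 8 mm. Origin: centre of the handle's underside; x towards the blade's tip, z up
- pry_tip (a point): Middle of the blade's tip edge (tool x 105, z 8 mm)
- mat: Blue bench mat, fixed, 190 x 160 x 3 mm; origin: centre of its underside on the bench, x along the long side, z up. The pry tool starts on it
- tray: Yellow open parts tray, fixed, outside 190 (x) x 160 (y) x 20 mm high, walls and floor 4 mm; origin: centre of its underside on the bench. Mat and tray may be on either side of the meter
- flux_bottle: Amber glass bottle with steel cap, 54 mm wide, 100 mm tall; a bystander. Origin: centre of its underside
- solder_spool: Metal solder spool standing flat, 60 mm wide, 40 mm tall; a bystander. Origin: centre of its underside
- cup: Clear plastic cup, 70 mm wide, 75 mm tall; a bystander. Origin: centre of its underside
Mind the look-alikes: they are no part of the job. What is shaped like the meter but purple is not meant.

How it is judged:
On the way:
1. the blade levers the cover's notch end at least 1.5 mm up out of the bay, the fingers not touching the cover (z of cover_notch_end in the frame of meter above 0.0815 m and contact force between pry_tool and cover above 0.5 N and contact force between the fingers and cover below 0.1 N).
At the end, for the whole second after the job is handed in: The cover lies still in the yellow tray, both its end edges within the tray's inner walls, its origin less than 22 mm above the bench, outer face up within 0.4 rad; the pry tool lies still on the blue mat (middle of its handle over the mat, less than 25 mm above the bench) (x of cover_notch_end in the frame of tray between -0.091 and 0.091 m and y of cover_notch_end in the frame of tray between -0.076 and 0.076 m and x of cover_far_end in the frame of tray between -0.091 and 0.091 m and y of cover_far_end in the frame of tray between -0.076 and 0.076 m and z of cover in the frame of tray between 0 and 0.022 m and angle between cover's own z axis and vertical below 0.4 rad and linear speed of each of cover, pry_tool below 0.02 m/s and x of pry_tool in the frame of mat between -0.095 and 0.095 m and y of pry_tool in the frame of mat between -0.08 and 0.08 m and z of pry_tool in the frame of mat below 0.025 m); the robot touches nothing.
It fails at once if the cover is dropped or flung (faster than 1 m/s) (linear speed of cover above 1 m/s).
It fails at once if the flux bottle, solder spool or cup is shifted by more than 30 mm (distance of any of flux_bottle, solder_spool, cup from where it was at the start of the episode above 0.03 m).
It also fails if it takes over 69 s, if anything falls off the work surface, if the arm or the gripper's body presses on something with over 40 N, if the wrist force passes 120 N, or if a joint passes its speed limit or range.

## Working session

There is one attempt and no reset: what is moved stays moved. The work goes in short steps, Python scripts to look and compute and a tool call to move; the robot and the scene stay as the last step left them, time stands still between calls to the robot, and variables do not carry over. Pictures are saved under pics/ and viewed, and the job is handed in when it is done.

Besides the shell and the picture viewer there is one more tool, called as name(argument=value, ...) on one line, values as JSON. play_rows: Moves the arm, as the interface text tells. Its arguments: {"type":"object","properties":{"rows":{"type":"array"},"force":{"type":"number"}},"required":["rows"]}

```bash
mkdir -p pics; ls; python3 - <<'E'
from workcell import readout, camera, camera_info, manip
import cv2
print(readout.get_obs()); print(manip.hold_point_z)
for n in("side","top"):
    cv2.imwrite(f"pics/{n}0.png",camera(n)); print(n,camera_info(n))
E
```

```text
pics
{'clock': 0.0, 'joint_pos': array([-1.16758743,  0.33285945, -0.06469779,  1.46096118,  0.02161018,
        1.34989445, -0.08849122]), 'joint_velocities': array([ 1.00287382e-03,  5.37823171e-04,  2.91130534e-04,  1.43042930e-03,
       -8.26954418e-04,  3.49828953e-05, -1.25572784e-03]), 'tau': array([-2.05964943e-04, -6.25435925e+01,  4.93380195e-02, -3.91602266e+01,
        1.63752283e-02,  9.67935717e-03,  5.63409543e-06]), 'position': array([0.2580127 , 0.568838  , 0.23051421]), 'ee_rot': array([ 8.40544240e-01,  5.41742440e-01, -5.77585244e-04,  4.18519131e-04]), 'ft_force': array([-0.68718955, -0.29916583, -0.4253603 ]), 'torque': array([ 0.02783323,  0.00833132, -0.00049805]), 'grip_width': 0.9992760456124933}
0.0187
side {'fx': 382.26877008532574, 'fy': 382.26877008532574, 'cx': 277.21189906702784, 'cy': 207.04982463114447, 'world_from_camera': array([[ 0.88421116,  0.37913277, -0.27281674,  0.28169003],
       [-0.46702242,  0.70786931, -0.52991612, -0.54387533],
       [-0.00778996,  0.59596928,  0.80296945,  0.85245364],
       [ 0.        ,  0.        ,  0.        ,  1.        ]])}
top {'fx': 405.82739151870084, 'fy': 405.82739151870084, 'cx': 279.9516620995642, 'cy': 206.56444955427713, 'world_from_camera': array([[-0.01574907,  0.99940051, -0.03083159,  0.50111128],
       [-0.99981067, -0.01538814,  0.01190912,  0.0064901 ],
       [ 0.01142754,  0.03101331,  0.99945364,  1.13806758],
       [ 0.        ,  0.        ,  0.        ,  1.        ]])}
```

View pics/side0.png

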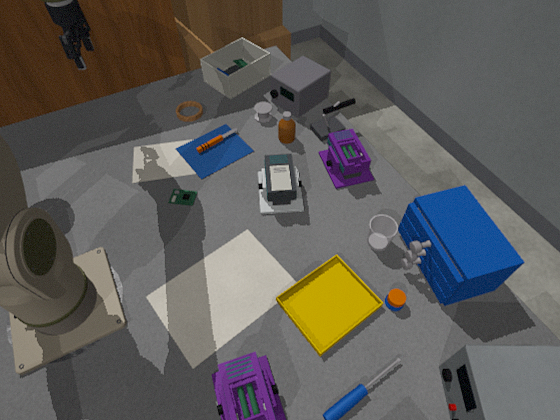

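View pics/top0.png

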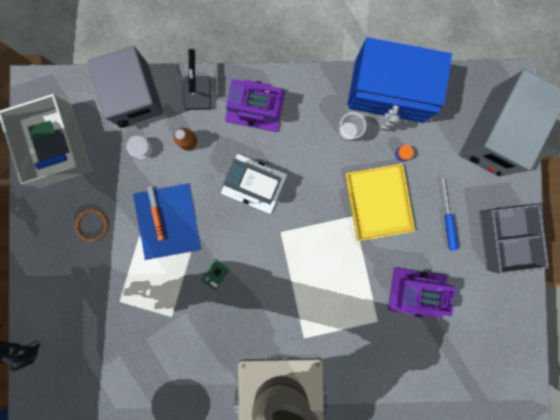

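```bash
python3 - <<'E'
import cv2,numpy as np
t=cv2.imread("pics/top0.png"); s=cv2.imread("pics/side0.png")
a=cv2.resize(t[135:265,120:300],None,fx=4.4,fy=4.4,interpolation=cv2.INTER_CUBIC); cv2.imwrite("pics/tc.png",a)
a=cv2.resize(s[90:220,170:310],None,fx=4.5,fy=4.5,interpolation=cv2.INTER_CUBIC); cv2.imwrite("pics/sc.png",a)
E
```

```text
(no output)
```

View pics/tc.png

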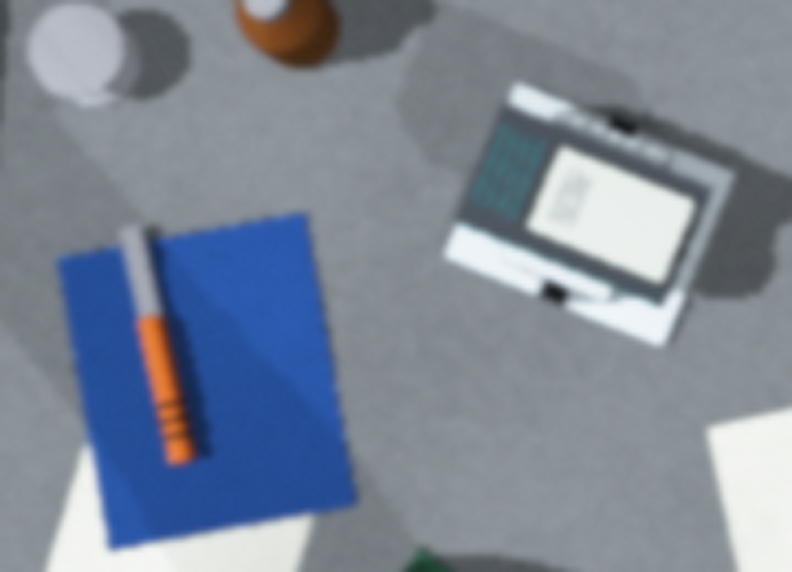

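View pics/sc.png

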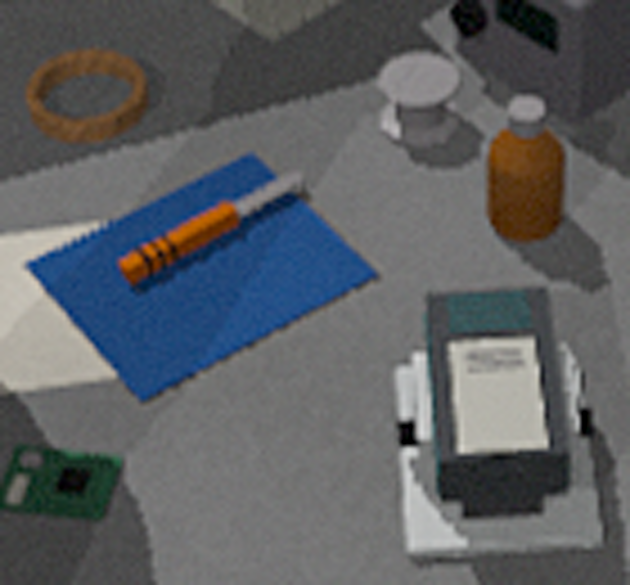

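```bash
cat > h.py <<'E'
import cv2,numpy as np
from workcell import readout,camera,camera_info,manip
def ray(n,px,z):
    c=camera_info(n);M=c["world_from_camera"];px=np.atleast_2d(px).astype(float)
    d=np.c_[(px[:,0]-c["cx"])/c["fx"],-(px[:,1]-c["cy"])/c["fy"],-np.ones(len(px))]@M[:3,:3].T
    o=M[:3,3];return o+d*((z-o[2])/d[:,2])[:,None]
def proj(n,P):
    c=camera_info(n);M=c["world_from_camera"];p=(np.atleast_2d(P)-M[:3,3])@M[:3,:3]
    return np.c_[c["cx"]+c["fx"]*p[:,0]/-p[:,2],c["cy"]+c["fy"]*p[:,1]/p[:,2]]
def quad(mask):
    cs,_=cv2.findContours(mask,cv2.RETR_EXTERNAL,cv2.CHAIN_APPROX_NONE)
    c=max(cs,key=cv2.contourArea);return c[:,0,:].astype(np.float32)
E
python3 - <<'E'
from h import *
def rect(n,img,roi,f,z):
    x0,y0,x1,y1=roi;m=np.zeros(img.shape[:2],np.uint8);m[y0:y1,x0:x1]=f(img[y0:y1,x0:x1]).astype(np.uint8)*255
    m=cv2.morphologyEx(m,cv2.MORPH_OPEN,np.ones((2,2)))
    # mask in world mm: contour cast on plane
    q=quad(m);w=(ray(n,q,z)[:,:2]*1000).astype(np.float32)
    r=cv2.minAreaRect(w);return r,cv2.boxPoints(r).round(1).tolist()
T=cv2.imread("pics/top0.png");S=cv2.imread("pics/side0.png")
hsv=lambda a:cv2.cvtColor(a,cv2.COLOR_BGR2HSV)
org=lambda a:(hsv(a)[...,0]<18)&(hsv(a)[...,1]>150)&(hsv(a)[...,2]>110)
blu=lambda a:(abs(hsv(a)[...,0].astype(int)-110)<12)&(hsv(a)[...,1]>130)
yel=lambda a:(abs(hsv(a)[...,0].astype(int)-26)<8)&(hsv(a)[...,1]>150)
cov=lambda a:(a.min(2)>150)&(a[...,2].astype(int)>=a[...,0]-2)
print("cover",rect("top",T,(238,164,281,202),cov,.084)); print("coverS",rect("side",S,(262,155,300,195),cov,.084))
print("handle",rect("top",T,(140,190,175,250),org,.019),rect("side",S,(190,125,245,160),org,.015))
print("mat",rect("top",T,(125,170,210,270),blu,.003))
print("matS",rect("side",S,(160,110,265,190),blu,.003))
print("tray",rect("top",T,(330,150,425,250),yel,.02))
E
```

```text
cover (((592.10595703125, 46.555458068847656), (79.45736694335938, 46.34764862060547), 66.72266387939453), [[555.0999755859375, 19.200000762939453], [597.7000122070312, 0.8999999761581421], [629.0999755859375, 73.9000015258789], [586.5, 92.19999694824219]])
coverS (((596.6507568359375, 42.48475646972656), (84.42069244384766, 50.485008239746094), 66.3641357421875), [[556.5999755859375, 13.899999618530273], [602.9000244140625, -6.300000190734863], [636.7000122070312, 71.0], [590.4000244140625, 91.30000305175781]])
handle (((492.9928283691406, 327.083984375), (86.04715728759766, 12.593613624572754), 13.588397026062012), [[449.70001220703125, 323.1000061035156], [452.70001220703125, 310.8999938964844], [536.2999877929688, 331.1000061035156], [533.2999877929688, 343.29998779296875]]) (((497.2408752441406, 327.0930480957031), (89.73220825195312, 12.871519088745117), 12.36562728881836), [[452.0, 323.79998779296875], [454.79998779296875, 311.20001220703125], [542.4000244140625, 330.3999938964844], [539.7000122070312, 343.0]])
mat (((497.42889404296875, 306.80712890625), (187.5425567626953, 158.04100036621094), 9.559637069702148), [[391.79998779296875, 369.20001220703125], [418.1000061035156, 213.3000030517578], [603.0, 244.5], [576.7999877929688, 400.29998779296875]])
matS (((501.9548034667969, 301.8819885253906), (186.85086059570312, 158.8086700439453), 9.43758773803711), [[396.79998779296875, 364.8999938964844], [422.79998779296875, 208.1999969482422], [607.0999755859375, 238.89999389648438], [581.0999755859375, 395.5]])
tray (((541.7946166992188, -285.41680908203125), (186.4561767578125, 160.9132080078125), 8.896415710449219), [[437.20001220703125, -220.3000030517578], [462.1000061035156, -379.29998779296875], [646.2999877929688, -350.5], [621.5, -191.5]])
```

play_rows(rows=[[[18,-18,-6],[0,0,-10.2],60],[[18,-18,-6],[0,0,-10.2],60],[[18,-18,-6],[0,0,-10.2],60],[[18,-18,-6],[0,0,-10.2],60],[[18,-18,-6],[0,0,-10.2],60],[[18,-18,-6],[0,0,-10.2],60],[[18,-18,-6],[0,0,-10.2],60],[[18,-18,-6],[0,0,-10.2],60],[[18,-18,-6],[0,0,-10.2],60],[[18,-18,-6],[0,0,-10.2],60],[[18,-18,-6],[0,0,-10.2],60],[[18,-18,-6],[0,0,-10.2],60]])

```text
clock: 1.6
position: [0.4745, 0.3525, 0.1588]
ee_rot: [0.878, -0.478, -0.0, 0.0]
ft_force: [-0.2, 1.3, -0.1]
grip_width: 0.702
```

play_rows(rows=[[[18,-14,-20],[0,0,-10.2],40],[[15,-12,-25],[0,0,-10.0],40],[[0,0,0],[0,0,0],40],[[0,0,0],[0,0,0],40]])

```text
clock: 2.1
position: [0.5067, 0.3281, 0.1149]
ee_rot: [0.784, -0.621, -0.0, -0.0]
ft_force: [0.3, 0.4, 0.2]
grip_width: 0.467
```

```bash
cat >> h.py <<'E'
from scipy.spatial.transform import Rotation as Rn
def st():
    o=readout.get_obs();R=Rn.from_quat(o["ee_rot"]).as_matrix()
    print("t",round(o["clock"],2),"p",(o["position"]*1000).round(1),"jawdeg",round(np.degrees(np.arctan2(R[1,0],R[0,0])),2),"z",R[:,2].round(3),"F",o["ft_force"].round(1),"M",o["torque"].round(2),"g",round(o["grip_width"]*85.4,1),"j",o["joint_pos"].round(2))
    return o,R
def crop(n,x0,y0,x1,y1,f,name):
    a=camera(n);cv2.imwrite("pics/%s_%s_full.png"%(name,n),a);cv2.imwrite("pics/%s_%s.png"%(name,n),cv2.resize(a[y0:y1,x0:x1],None,fx=f,fy=f,interpolation=cv2.INTER_CUBIC))
E
python3 - <<'E'
from h import *
o,R=st()
crop("top",100,150,240,255,5,"g1");crop("side",160,60,280,180,5,"g1")
print(proj("top",[o["position"]]),proj("side",[o["position"]]))
print("tip top",ray("top",[[150.7,186.3]],.011),"side",ray("side",[[237,130]],.011))
E
```

```text
t 2.1 p [506.7 328.1 114.9] jawdeg -76.75 z [-0.  0. -1.] F [0.3 0.4 0.2] M [ 0.01 -0.01 -0.  ] g 39.9 j [-0.99  0.39  0.42  1.68 -0.17  1.11 -1.86]
[[147.18286919 218.94317771]] [[207.82042615 116.92850441]]
tip top [[0.59760967 0.3505612  0.011     ]] side [[0.59780491 0.3465513  0.011     ]]
```

View pics/g1_top.png

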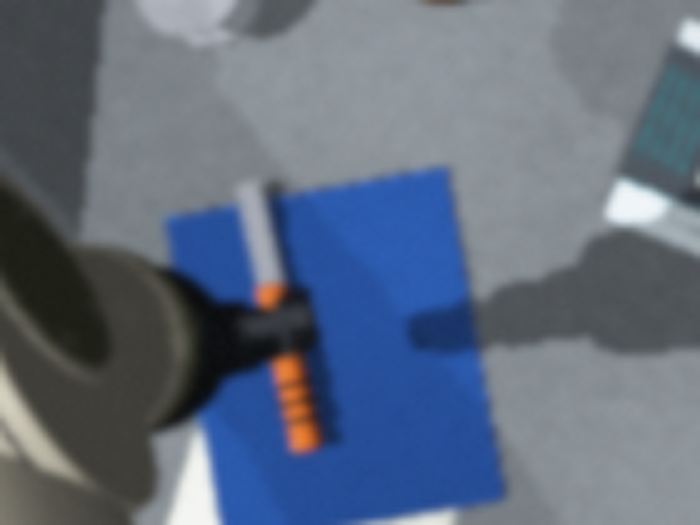

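View pics/g1_side.png

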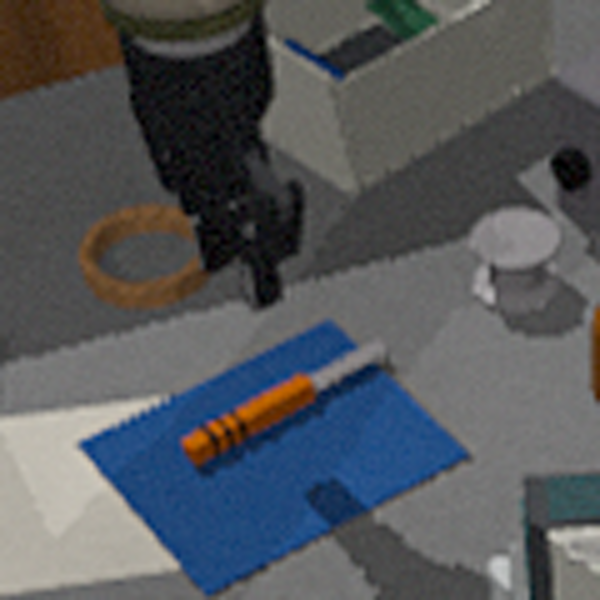

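play_rows(force=100, rows=[[[0,0,-40],[0,0,0],40],[[0,0,-40],[0,0,0],40],[[0,0,-18],[0,0,0],40],[[0,0,-10],[0,0,0],34],[[0,0,0],[0,0,0],5],[[0,0,0],[0,0,0],5],[[0,0,0],[0,0,0],5],[[0,0,0],[0,0,0],5],[[0,0,0],[0,0,0],5]])

```text
clock: 3.32
position: [0.5078, 0.3277, 0.0075]
ee_rot: [0.783, -0.622, 0.0, -0.001]
ft_force: [-0.9, -0.5, 7.0]
grip_width: 0.13
```

```bash
python3 - <<'E'
from h import *
o,R=st()
E
```

```text
t 3.33 p [507.8 327.7   7.5] jawdeg -76.99 z [ 0.001  0.001 -1.   ] F [-0.9 -0.5  7. ] M [-0.11  0.28  0.02] g 11.1 j [-0.95  0.53  0.38  1.75 -0.24  0.91 -1.81]
```

play_rows(rows=[[[0,0,5],[0,0,0],5],[[0,0,25],[0,0,0],5],[[0,0,40],[0,0,0],5],[[0,0,40],[0,0,0],5],[[0,0,0],[0,0,0],5]])

```text
clock: 3.95
position: [0.5089, 0.3282, 0.1199]
ee_rot: [0.783, -0.623, 0.001, -0.003]
ft_force: [-1.0, 0.1, -1.5]
grip_width: 0.127
```

```bash
python3 - <<'E'
from h import *
o,R=st()
crop("top",100,130,240,235,5,"g2");crop("side",160,40,280,160,5,"g2")
E
```

```text
t 3.95 p [508.9 328.2 119.9] jawdeg -77.01 z [ 0.004  0.004 -1.   ] F [-1.   0.1 -1.5] M [-0.03 -0.03  0.03] g 10.9 j [-0.99  0.39  0.42  1.68 -0.17  1.11 -1.86]
```

View pics/g2_side.png

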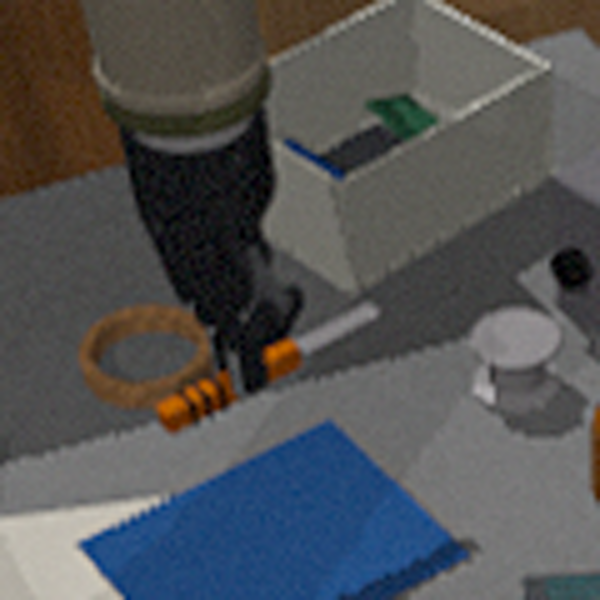

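View pics/g2_top.png

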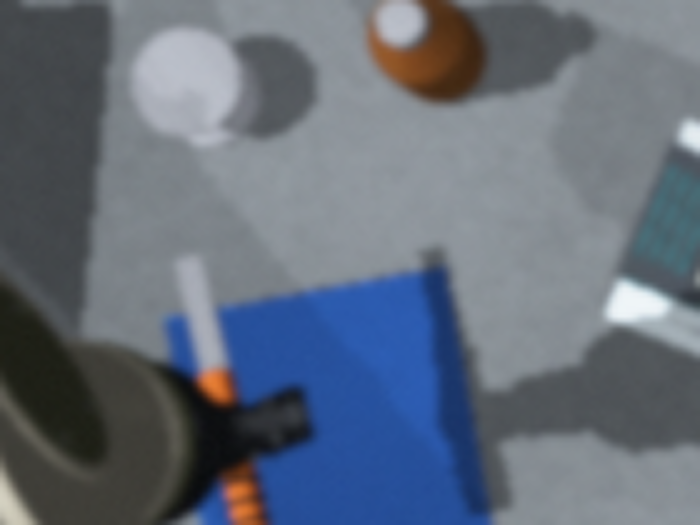

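```bash
python3 - <<'E'
from h import *
for z in (.105,.115,.1235,.13): print(z,(ray("side",[[235.6,102.2]],z)*1000).round(1),(ray("top",[[138,182]],z)*1000).round(1))
print(proj("side",[[.600,.349,.1235]]),proj("top",[[.600,.349,.1235]]))
# start-of-tool tip before lift
print(proj("side",[[.5977,.3485,.011]]),proj("top",[[.5977,.3485,.011]]))
E
```

```text
0.105 [[610. 363. 105.]] [[601. 354. 105.]]
0.115 [[605.6 350.9 115. ]] [[600.  350.6 115. ]]
0.1235 [[601.9 340.6 123.5]] [[599.2 347.7 123.5]]
0.13 [[599.1 332.7 130. ]] [[598.6 345.6 130. ]]
[[233.86858727 100.81624338]] [[137.49047485 181.68808239]]
[[236.72222646 129.64790918]] [[151.44579873 186.25649877]]
```

play_rows(rows=[[[0,-24,10],[0,0,0],5],[[0,-45,5],[0,0,4.6],5],[[2,-45,0],[0,0,7],5],[[2,-45,0],[0,0,7],5],[[2,-45,0],[0,0,7],5],[[2,-45,0],[0,0,7],5],[[2,-45,0],[0,0,7],5],[[3,-45,0],[0,0,7],5],[[2,-45,0],[0,0,7],5],[[2,-35,0],[0,0,0],5],[[0,-15,-20],[0,0,0],5],[[0,0,-25],[0,0,0],5]])

```text
clock: 5.55
position: [0.523, -0.1097, 0.0857]
ee_rot: [0.979, -0.205, -0.0, 0.0]
ft_force: [-0.3, 0.7, -0.6]
grip_width: 0.132
```

play_rows(rows=[[[0,0,-10],[0,0,0],5],[[0,0,0],[0,0,0],5]])

```text
clock: 5.8
position: [0.5233, -0.107, 0.0758]
ee_rot: [0.979, -0.203, -0.001, 0.0]
ft_force: [-0.2, 0.2, 0.1]
grip_width: 0.124
```

```bash
python3 - <<'E'
from h import *
o,R=st()
crop("top",210,130,350,235,5,"n1");crop("side",230,140,350,260,5,"n1")
E
```

```text
t 5.8 p [ 523.3 -107.    75.8] jawdeg -23.41 z [-0.002 -0.    -1.   ] F [-0.2  0.2  0.1] M [0.01 0.04 0.04] g 10.6 j [-0.36  0.31  0.55  1.9  -0.19  0.99 -0.13]
```

View pics/n1_side.png

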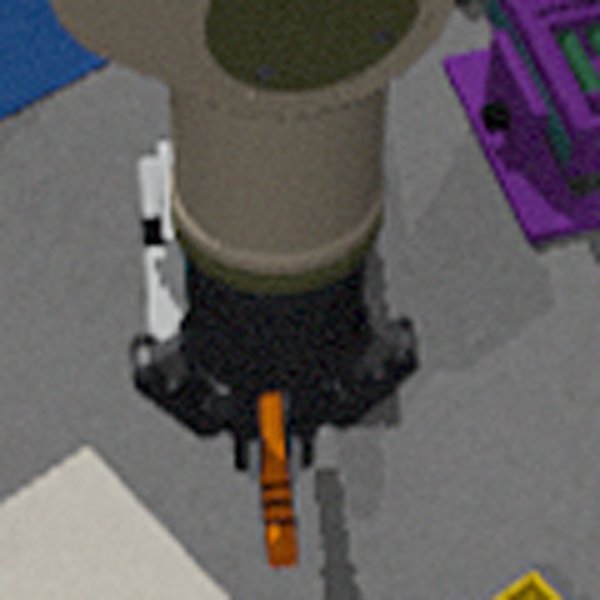

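View pics/n1_top.png

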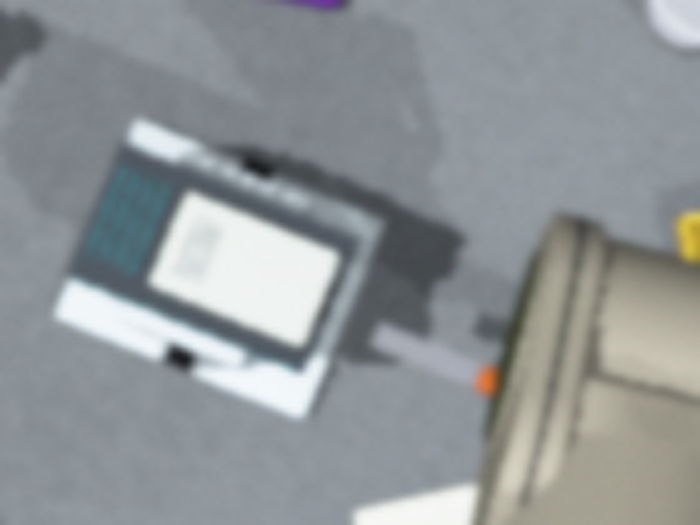

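```bash
cat > m.py <<'E'
from h import *
def coverline(I):
    g=I.min(2)[160:206,236:283]
    # cover: warm white: find minAreaRect at half level between white and dark
    m=((g>130)&(I[160:206,236:283,2].astype(int)>=I[160:206,236:283,0].astype(int)-6)).astype(np.uint8)*255
    n,l,s,c=cv2.connectedComponentsWithStats(m);k=1+np.argmax(s[1:,4]);m=(l==k).astype(np.uint8)*255
    m=cv2.resize(m,None,fx=1,fy=1)
    q=quad(m)+[236,160]; w=(ray("top",q,.084)[:,:2]*1000).astype(np.float32)
    return cv2.minAreaRect(w)
E
python3 - <<'E'
from m import *
I=cv2.imread("pics/n1_top_full.png"); I0=cv2.imread("pics/top0.png")
print(coverline(I),coverline(I0))
C=ray("top",[[210+245/5-.4,130+269.5/5-.4]],.084)[0]*1000
T=ray("top",[[210+377/5-.4,130+337/5-.4]],.079)[0]*1000
B=ray("top",[[210+478/5-.4,130+377/5-.4]],.079)[0]*1000
a=np.radians(66.6);ex=np.array([np.cos(a),np.sin(a)]);ey=np.array([-ex[1],ex[0]])
P=np.array([523.3,-107])
for n,X in(("C",C),("T",T),("B",B),("TCP",P)): d=X[:2]-C[:2];print(n,X[:2].round(1),(d@ex).round(1),(d@ey).round(1))
E
```

```text
((594.871826171875, 48.847900390625), (88.67830657958984, 52.44745635986328), 66.72228240966797) ((595.0726318359375, 48.760948181152344), (87.84651947021484, 52.92289733886719), 66.48196411132812)
C [594.5  48.5] 0.0 0.0
T [558.6 -19.7] -76.9 5.9
B [536.9 -72.2] -133.7 5.0
TCP [ 523.3 -107. ] -171.0 3.6
```

play_rows(rows=[[[5,-2,-3],[0,0,0],5],[[4,9.2,0],[0,0,0],5],[[4,9.2,0],[0,0,0],5],[[1.2,2.8,0],[0,0,0],5],[[0,0,0],[0,0,0],5],[[0,0,0],[0,0,0],5]])

```text
clock: 6.65
position: [0.5382, -0.0879, 0.0734]
ee_rot: [0.979, -0.203, 0.0, 0.0]
ft_force: [-1.1, -1.0, -0.6]
grip_width: 0.128
```

```bash
python3 - <<'E'
from h import *
o,R=st()
crop("top",230,150,320,220,8,"n2");crop("side",230,140,350,260,5,"n2")
E
```

```text
t 6.65 p [538.2 -87.9  73.4] jawdeg -23.42 z [ 0. -0. -1.] F [-1.1 -1.  -0.6] M [-0.07  0.    0.01] g 10.9 j [-0.38  0.33  0.54  1.87 -0.2   0.99 -0.16]
```

View pics/n2_top.png

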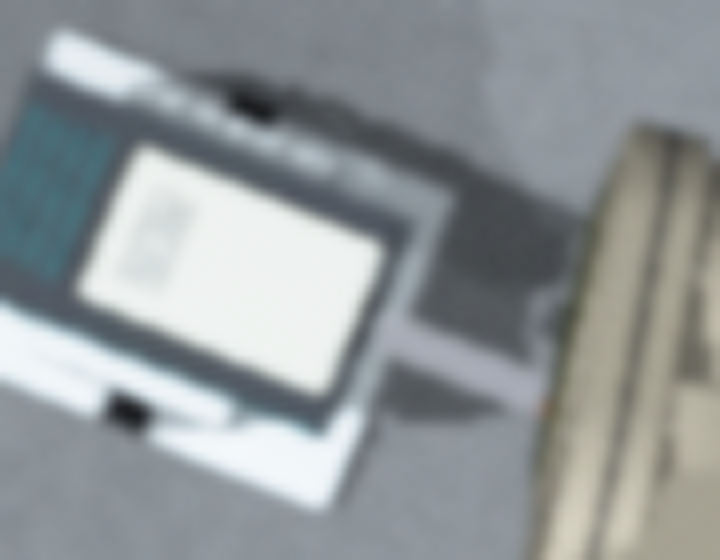

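play_rows(rows=[[[2,4.6,0],[0,0,0],5],[[1.6,3.7,0],[0,0,0],5],[[0.8,1.8,0],[0,0,0],5],[[0,0,0],[0,0,0],5]])

```text
clock: 7.25
position: [0.5428, -0.0773, 0.0733]
ee_rot: [0.979, -0.203, 0.0, 0.0]
ft_force: [0.1, 0.1, -0.6]
grip_width: 0.128
```

```bash
python3 - <<'E'
from h import *
o,R=st()
E
```

```text
t 7.25 p [542.8 -77.3  73.3] jawdeg -23.38 z [ 0. -0. -1.] F [ 0.1  0.1 -0.6] M [ 0.02 -0.06  0.02] g 11.0 j [-0.4   0.34  0.53  1.87 -0.2   0.99 -0.18]
```

play_rows(rows=[[[1.6,3.7,0],[0,0,0],5],[[1.6,3.7,0],[0,0,0],5],[[0,0,0],[0,0,0],5]])

```text
clock: 7.62
position: [0.5461, -0.0696, 0.0733]
ee_rot: [0.979, -0.202, 0.0, -0.0]
ft_force: [-0.6, -0.8, -1.3]
grip_width: 0.129
```

```bash
python3 - <<'E'
from h import *
o,R=st()
crop("top",230,150,320,220,8,"n3")
E
```

```text
t 7.62 p [546.1 -69.6  73.3] jawdeg -23.35 z [ 0.  0. -1.] F [-0.6 -0.8 -1.3] M [ 0.01 -0.02  0.01] g 11.0 j [-0.41  0.34  0.53  1.86 -0.2   0.99 -0.2 ]
```

View pics/n3_top.png

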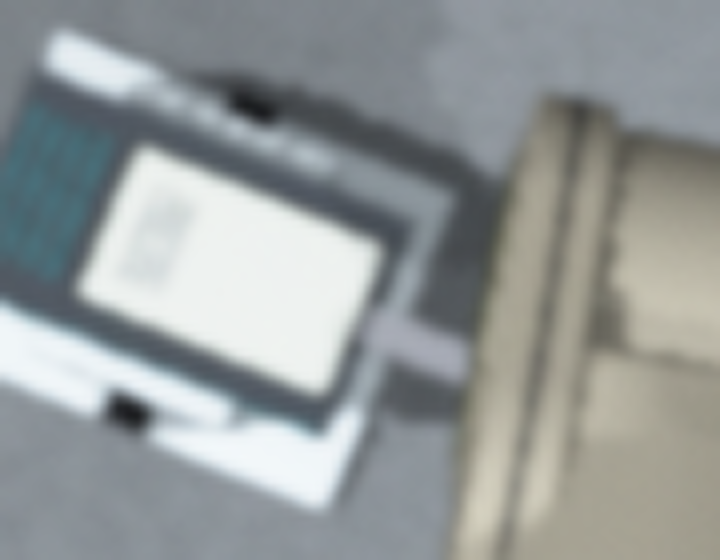

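play_rows(rows=[[[1.6,3.7,0],[0,0,0],5],[[1.2,2.8,0],[0,0,0],5],[[0.4,0.9,0],[0,0,0],5],[[0,0,0],[0,0,0],5]])

```text
clock: 8.18
position: [0.5491, -0.0626, 0.0733]
ee_rot: [0.979, -0.203, 0.0, 0.0]
ft_force: [0.6, -0.3, 0.1]
grip_width: 0.13
```

```bash
python3 - <<'E'
from h import *
o,R=st()
E
```

```text
t 8.18 p [549.1 -62.6  73.3] jawdeg -23.39 z [ 0. -0. -1.] F [ 0.6 -0.3  0.1] M [-0.06  0.03 -0.  ] g 11.1 j [-0.42  0.35  0.53  1.85 -0.21  0.99 -0.21]
```

play_rows(rows=[[[0,0,-1.5],[0,0,0],5],[[0,0,-1],[0,0,0],5],[[0,0,0],[0,0,0],5]])

```text
clock: 8.55
position: [0.5491, -0.0628, 0.0708]
ee_rot: [0.979, -0.203, -0.0, 0.0]
ft_force: [0.6, 1.1, -0.4]
grip_width: 0.13
```

```bash
python3 - <<'E'
from h import *
o,R=st()
a=np.radians(66.6);ex=np.array([np.cos(a),np.sin(a),0]);ey=np.array([-ex[1],ex[0],0])
L=72.;h=o["position"][2]*1000-73
r0=-L*ex+np.array([0,0,h])
prev=r0
for k in range(1,9):
    r=Rn.from_rotvec(-ey*np.radians(4*k)).apply(r0);print(4*k,(r-prev).round(1),(-ey*4).round(2));prev=r
E
```

```text
t 8.55 p [549.1 -62.8  70.8] jawdeg -23.4 z [-0. -0. -1.] F [ 0.6  1.1 -0.4] M [0.06 0.02 0.  ] g 11.1 j [-0.41  0.35  0.53  1.86 -0.21  0.99 -0.21]
4 [ 0.1  0.3 -5. ] [ 3.67 -1.59 -0.  ]
8 [ 0.3  0.6 -5. ] [ 3.67 -1.59 -0.  ]
12 [ 0.4  0.9 -4.9] [ 3.67 -1.59 -0.  ]
16 [ 0.5  1.3 -4.8] [ 3.67 -1.59 -0.  ]
20 [ 0.7  1.6 -4.7] [ 3.67 -1.59 -0.  ]
24 [ 0.8  1.9 -4.6] [ 3.67 -1.59 -0.  ]
28 [ 0.9  2.2 -4.4] [ 3.67 -1.59 -0.  ]
32 [ 1.1  2.4 -4.3] [ 3.67 -1.59 -0.  ]
```

play_rows(rows=[[[0.1,0.3,-5],[3.67,-1.59,0],5],[[0.3,0.6,-5],[3.67,-1.59,0],5],[[0.4,0.9,-4.9],[3.67,-1.59,0],5],[[0,0,0],[0,0,0],5]])

```text
clock: 9.05
position: [0.5492, -0.0624, 0.0555]
ee_rot: [0.974, -0.203, 0.021, -0.102]
ft_force: [-0.3, -0.4, -1.0]
grip_width: 0.128
```

```bash
python3 - <<'E'
from h import *
o,R=st()
crop("top",230,150,320,220,8,"n4");crop("side",230,140,350,260,5,"n4")
E
```

```text
t 9.05 p [549.2 -62.4  55.5] jawdeg -23.56 z [ 0.082  0.19  -0.978] F [-0.3 -0.4 -1. ] M [-0.27  0.12  0.01] g 10.9 j [-0.24  0.34  0.46  1.91 -0.45  0.93  0.06]
```

View pics/n4_top.png

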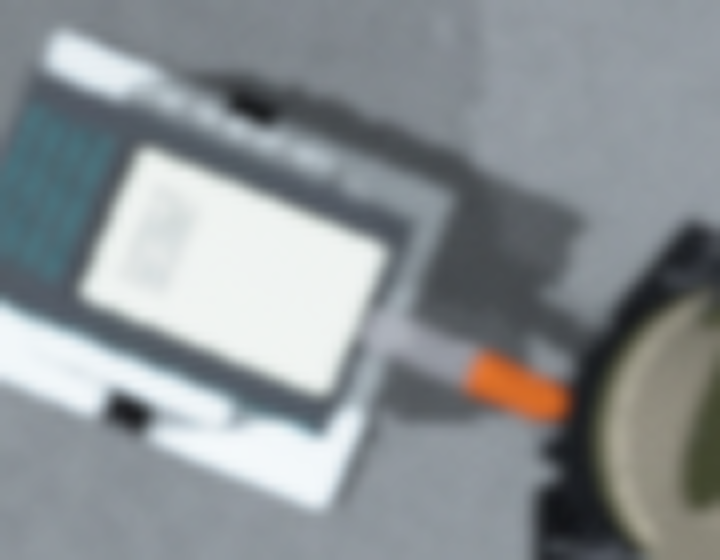

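View pics/n4_side.png

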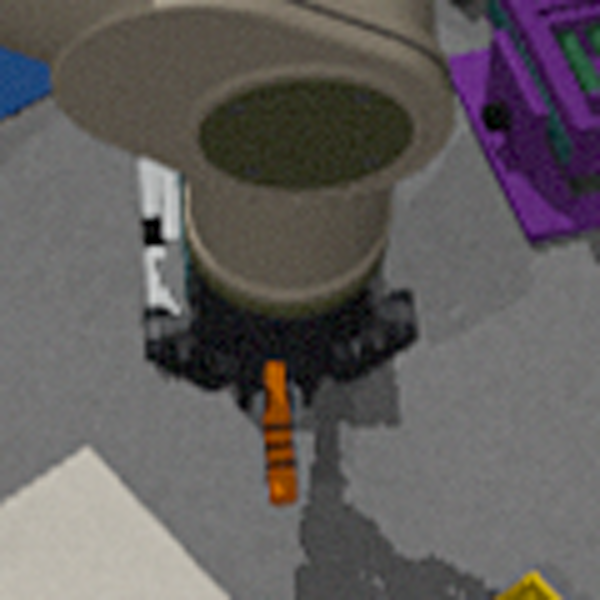

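play_rows(rows=[[[0.5,1.3,-4.8],[3.67,-1.59,0],5],[[0.7,1.6,-4.7],[3.67,-1.59,0],5],[[0,0,0],[0,0,0],5]])

```text
clock: 9.52
position: [0.5507, -0.0586, 0.046]
ee_rot: [0.964, -0.2, 0.035, -0.169]
ft_force: [-2.0, -3.5, -1.5]
grip_width: 0.133
```

```bash
python3 - <<'E'
from h import *
o,R=st()
E
```

```text
t 9.53 p [550.7 -58.6  46. ] jawdeg -23.46 z [ 0.135  0.312 -0.94 ] F [-2.  -3.5 -1.5] M [-1.25  0.61 -0.  ] g 11.4 j [-0.13  0.36  0.41  1.94 -0.63  0.92  0.25]
```

```bash
python3 - <<'E'
from h import *
crop("top",230,150,320,220,8,"n5")
E
```

```text
(no output)
```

View pics/n5_top.png

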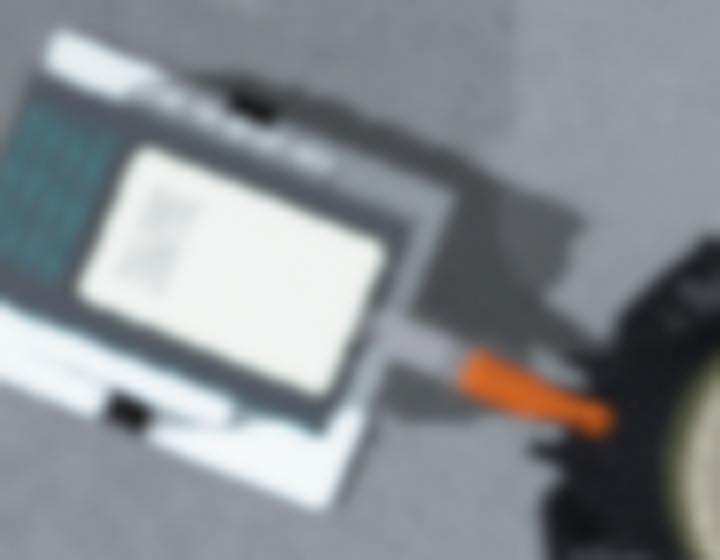

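play_rows(force=120, rows=[[[0.8,1.9,-4.6],[3.67,-1.59,0],5],[[0.9,2.2,-4.4],[3.67,-1.59,0],5],[[0,0,0],[0,0,0],5]])

```text
clock: 9.95
position: [0.5525, -0.054, 0.037]
ee_rot: [0.95, -0.197, 0.048, -0.236]
ft_force: [-0.6, -0.7, -1.4]
grip_width: 0.117
```

```bash
python3 - <<'E'
from h import *
st()
crop("top",230,150,320,220,8,"n6");crop("side",230,140,350,260,5,"n6")
E
```

```text
t 9.95 p [552.5 -54.   37. ] jawdeg -23.42 z [ 0.185  0.43  -0.884] F [-0.6 -0.7 -1.4] M [-0.52  0.24  0.02] g 10.0 j [-0.01  0.4   0.36  1.95 -0.8   0.95  0.45]
```

View pics/n6_top.png

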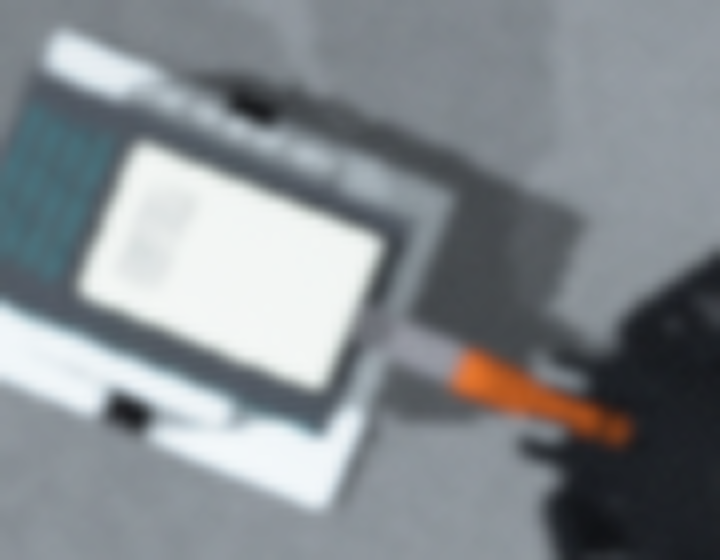

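View pics/n6_side.png

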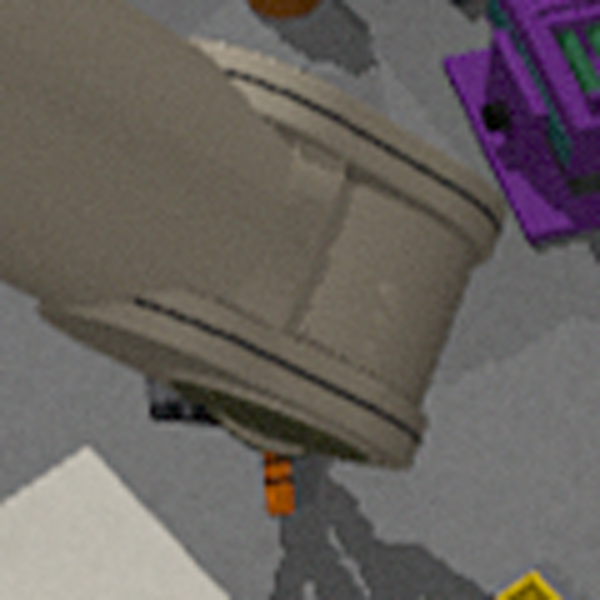

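play_rows(rows=[[[1.1,2.4,-4.3],[3.67,-1.59,0],5],[[0.6,1.3,-2],[1.84,-0.8,0],5],[[0,0,0],[0,0,0],5]])

```text
clock: 10.42
position: [0.5556, -0.0496, 0.0331]
ee_rot: [0.936, -0.193, 0.06, -0.287]
ft_force: [-5.1, -1.8, 12.2]
grip_width: 0.119
```

```bash
python3 - <<'E'
from h import *
st()
crop("top",230,150,320,220,8,"n7")
E
```

```text
t 10.43 p [555.6 -49.6  33.1] jawdeg -23.33 z [ 0.223  0.514 -0.828] F [-5.1 -1.8 12.2] M [0.26 0.85 0.35] g 10.2 j [ 0.07  0.44  0.33  1.96 -0.93  0.99  0.59]
```

View pics/n7_top.png

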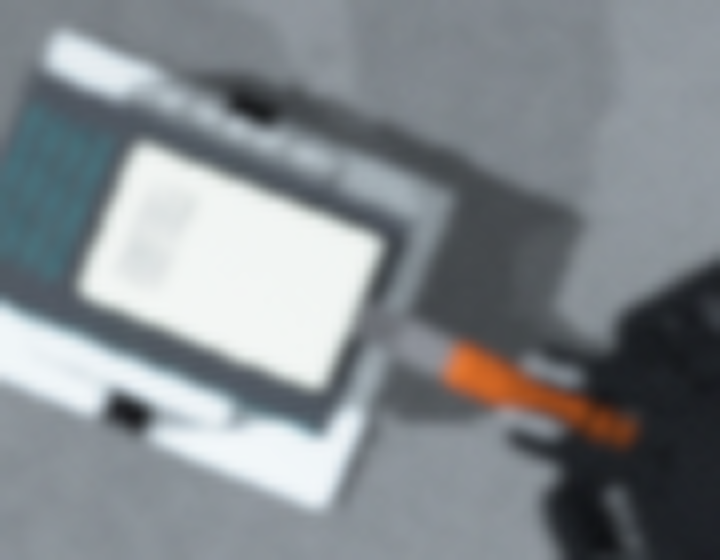

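play_rows(rows=[[[-0.6,-1.3,2.5],[-1.84,0.8,0],5],[[-1.1,-2.4,4.3],[-3.67,1.59,0],5],[[-1.7,-4.1,9],[-7.34,3.18,0],5],[[-1.2,-2.9,9.5],[-7.34,3.18,0],5],[[0,0,0],[0,0,0],5]])

```text
clock: 11.1
position: [0.5523, -0.0568, 0.0584]
ee_rot: [0.975, -0.198, 0.023, -0.103]
ft_force: [0.0, 1.4, -0.8]
grip_width: 0.125
```

```bash
python3 - <<'E'
from h import *
st()
crop("top",230,150,320,220,8,"n8")
E
```

```text
t 11.1 p [552.3 -56.8  58.4] jawdeg -22.96 z [ 0.085  0.191 -0.978] F [ 0.   1.4 -0.8] M [-0.22  0.1  -0.05] g 10.7 j [-0.25  0.34  0.46  1.91 -0.45  0.93  0.05]
```

View pics/n8_top.png

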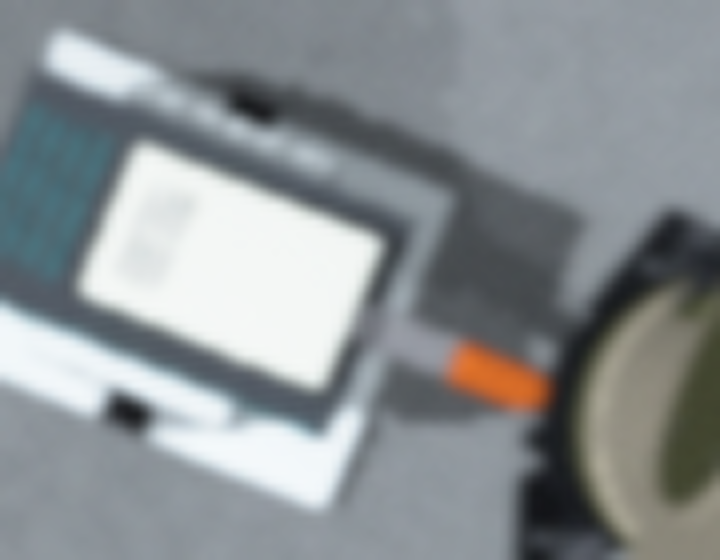

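play_rows(rows=[[[-4,-9.2,0],[0,0,0],5],[[-6,-13.8,2],[-3.67,1.59,0],5],[[-8,-18.4,5],[-3.67,1.59,0],5],[[-8,-18.4,5],[-3.67,1.59,0],5],[[-8,-18.4,20],[0,0,0],5],[[0,0,20],[0,0,0],5],[[0,0,0],[0,0,0],5]])

```text
clock: 12.02
position: [0.5155, -0.1412, 0.1088]
ee_rot: [0.979, -0.204, 0.001, -0.001]
ft_force: [-0.7, 0.1, -0.7]
grip_width: 0.118
```

```bash
python3 - <<'E'
from m import *
st()
crop("top",230,150,320,220,8,"n9");crop("side",230,130,350,250,5,"n9")
E
```

```text
t 12.03 p [ 515.5 -141.2  108.8] jawdeg -23.6 z [ 0.001  0.001 -1.   ] F [-0.7  0.1 -0.7] M [-0.02 -0.02 -0.06] g 10.1 j [-0.32  0.26  0.57  1.87 -0.16  1.05 -0.09]
```

View pics/n9_top.png

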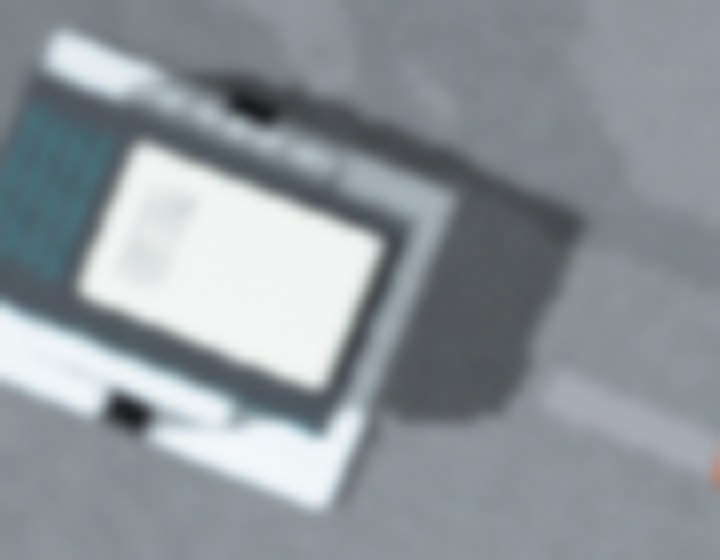

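View pics/n9_side.png

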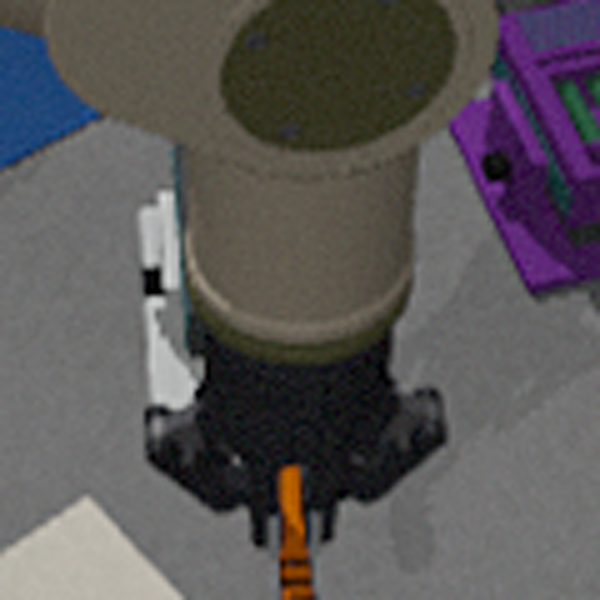

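play_rows(rows=[[[0,10,20],[0,0,0],5],[[0,40,10],[0,0,0],5],[[-1,45,0],[0,0,-7],5],[[-1,45,0],[0,0,-7],5],[[-1,45,0],[0,0,-7],5],[[-1,45,0],[0,0,-7],5],[[-1,45,0],[0,0,-7],5],[[-1,45,0],[0,0,-7],5],[[-1,45,0],[0,0,-7],5],[[0,45,0],[0,0,-4.6],5],[[0,40,0],[0,0,0],5],[[0,19,-20],[0,0,0],5]])

```text
clock: 13.62
position: [0.5085, 0.3326, 0.1176]
ee_rot: [0.783, -0.621, -0.001, -0.0]
ft_force: [-0.1, -0.4, -0.8]
grip_width: 0.122
```

play_rows(rows=[[[0,0,-20],[0,0,0],5],[[0,0,0],[0,0,0],5]])

```text
clock: 13.88
position: [0.5076, 0.3286, 0.0956]
ee_rot: [0.783, -0.623, -0.001, 0.003]
ft_force: [-1.0, -0.2, -0.1]
grip_width: 0.12
```

```bash
python3 - <<'E'
from m import *
st()
crop("top",100,130,240,235,5,"p1");crop("side",160,40,320,220,3.3,"p1")
E
```

```text
t 13.88 p [507.6 328.6  95.6] jawdeg -77.0 z [-0.004 -0.003 -1.   ] F [-1.  -0.2 -0.1] M [ 0.01  0.02 -0.  ] g 10.2 j [-0.96  0.41  0.39  1.69 -0.17  1.08 -1.86]
```

View pics/p1_side.png

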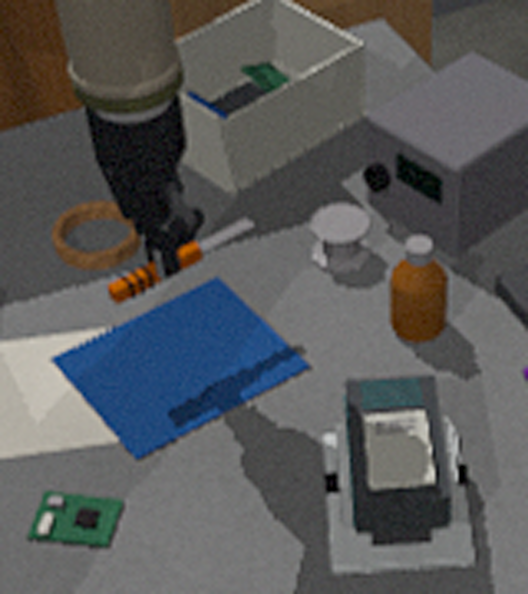

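View pics/p1_top.png

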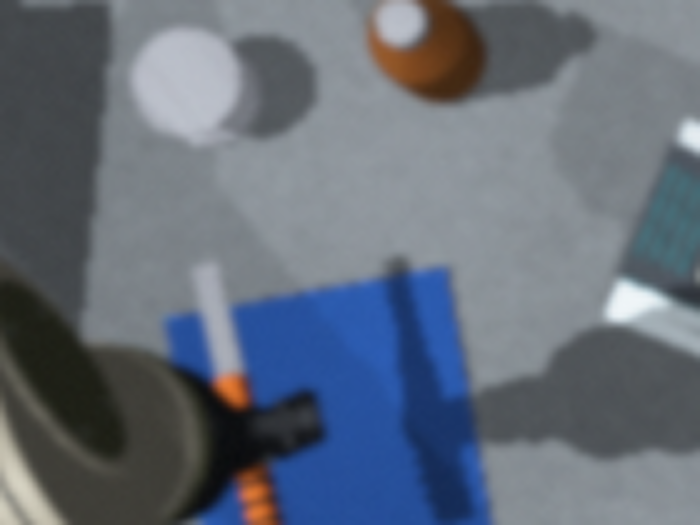

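play_rows(force=30, rows=[[[0,0,-40],[0,0,0],5],[[0,0,-30],[0,0,0],5],[[0,0,-13],[0,0,0],5],[[0,0,-3.5],[0,0,0],5],[[0,0,0],[0,0,0],5],[[0,0,0],[0,0,0],20],[[0,0,0],[0,0,0],40],[[0,0,2],[0,0,0],40]])

```text
clock: 14.98
position: [0.509, 0.33, 0.0143]
ee_rot: [0.783, -0.622, 0.0, -0.0]
ft_force: [-0.1, 0.4, -0.2]
grip_width: 0.467
```

play_rows(rows=[[[0,0,20],[0,0,0],70],[[0,0,40],[0,0,0],70],[[0,-20,50],[0,0,0],70],[[0,-50,0],[0,0,0],70],[[0,0,0],[0,0,0],70]])

```text
clock: 15.6
position: [0.5104, 0.2558, 0.1262]
ee_rot: [0.781, -0.625, 0.001, -0.001]
ft_force: [0.9, 0.4, 0.0]
grip_width: 0.82
```

```bash
python3 - <<'E'
from m import *
st()
crop("top",100,130,310,255,3.8,"p2");crop("side",160,90,320,220,4,"p2")
print(coverline(cv2.imread("pics/p2_top_full.png")))
E
```

```text
t 15.6 p [510.4 255.8 126.2] jawdeg -77.33 z [ 0.002  0.    -1.   ] F [0.9 0.4 0. ] M [-0.01 -0.02 -0.01] g 70.0 j [-0.91  0.31  0.43  1.76 -0.14  1.1  -1.78]
((596.8372802734375, 48.98833084106445), (87.22685241699219, 53.146514892578125), 68.0680923461914)
```

View pics/p2_side.png

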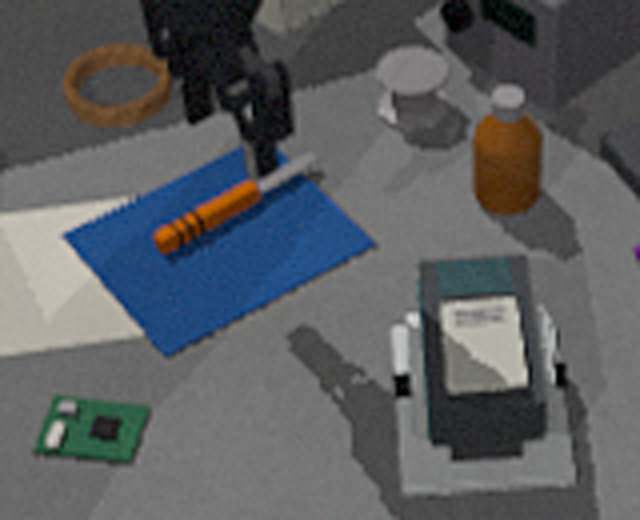

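View pics/p2_top.png

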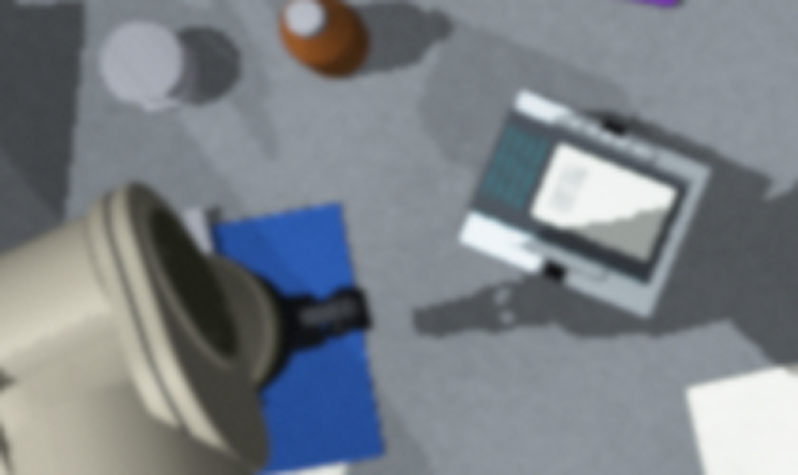

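```bash
python3 - <<'E'
from m import *
a=np.radians(66.6);ex=np.array([np.cos(a),np.sin(a)]);ey=np.array([-ex[1],ex[0]]);C=np.array([.5949,.0488])
def W(x,y,z): return [*(C+x*ex+y*ey),z]
for n in("side","top"):
  for z in(.084,.095):
    print(n,z,proj(n,[W(-.043,.026,z),W(-.043,-.026,z),W(.043,.026,.084),W(.043,-.026,.084)]).round(1).tolist())
A=cv2.imread("pics/side0.png")[148:215,255:310];B=cv2.imread("pics/p2_side_full.png")[148:215,255:310]
cv2.imwrite("pics/cmp.png",cv2.resize(np.hstack([A,B]),None,fx=7,fy=7,interpolation=cv2.INTER_CUBIC))
E
```

```text
side 0.084 [[270.9, 190.0], [290.8, 188.7], [268.7, 165.6], [287.7, 164.4]]
side 0.095 [[270.8, 187.3], [290.9, 186.0], [268.7, 165.6], [287.7, 164.4]]
top 0.084 [[269.9, 198.9], [277.6, 180.5], [239.4, 186.2], [247.1, 167.8]]
top 0.095 [[269.9, 198.7], [277.6, 180.1], [239.4, 186.2], [247.1, 167.8]]
```

View pics/cmp.png

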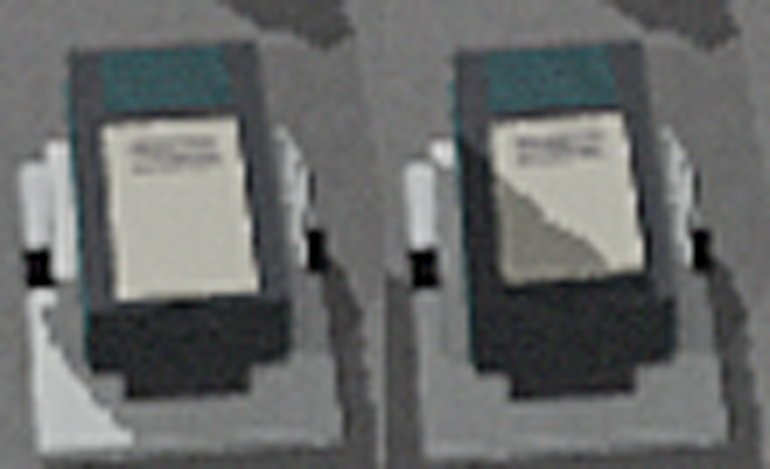

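play_rows(force=40, rows=[[[8,-30,4],[0,0,7],70],[[12,-40,0],[0,0,8],70],[[12,-40,0],[0,0,8],70],[[12,-40,0],[0,0,8],70],[[12,-40,0],[0,0,8],70],[[12,-32,0],[0,0,8],70],[[6,-13,0],[0,0,7],70],[[0,0,0],[0,0,0],70],[[0,0,0],[0,0,0],70]])

```text
clock: 16.82
position: [0.5828, 0.0267, 0.1279]
ee_rot: [0.98, -0.2, -0.0, -0.0]
ft_force: [-1.4, 0.3, -0.1]
grip_width: 0.821
```

```bash
python3 - <<'E'
from m import *
st()
crop("side",240,130,320,220,6,"q1")
E
```

```text
t 16.82 p [582.8  26.7 127.9] jawdeg -23.04 z [-0.     0.001 -1.   ] F [-1.4  0.3 -0.1] M [0.02 0.02 0.  ] g 70.1 j [-0.46  0.33  0.41  1.72 -0.14  1.12 -0.41]
```

View pics/q1_side.png

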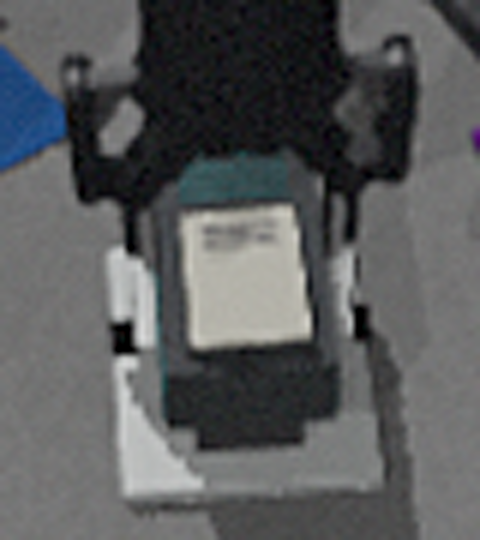

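play_rows(rows=[[[1.3,-6,-15],[0,0,-0.4],70],[[0,0,-15],[0,0,0],70],[[0,0,-8],[0,0,0],70],[[0,0,-5],[0,0,0],70],[[0,0,0],[0,0,0],65]])

```text
clock: 17.5
position: [0.5841, 0.019, 0.0846]
ee_rot: [0.979, -0.203, -0.0, 0.0]
ft_force: [0.6, 0.1, -0.7]
grip_width: 0.765
```

```bash
python3 - <<'E'
from m import *
st()
crop("side",240,130,320,220,6,"q2")
E
```

```text
t 17.5 p [584.1  19.   84.6] jawdeg -23.39 z [-0. -0. -1.] F [ 0.6  0.1 -0.7] M [-0.02  0.   -0.02] g 65.3 j [-0.44  0.38  0.4   1.76 -0.17  1.04 -0.39]
```

View pics/q2_side.png

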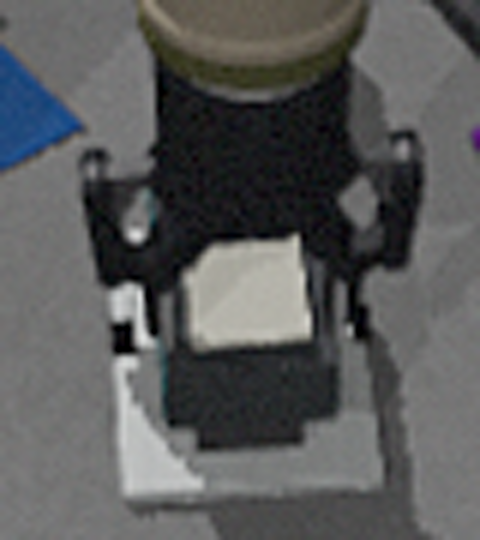

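play_rows(rows=[[[0,0,0],[0,0,0],50],[[0,0,0],[0,0,0],45],[[0,0,0],[0,0,0],45],[[0,0,0],[0,0,0],45]])

```text
clock: 18.05
position: [0.5841, 0.019, 0.0851]
ee_rot: [0.979, -0.203, -0.0, -0.0]
ft_force: [-4.3, 0.3, 5.0]
grip_width: 0.585
```

```bash
python3 - <<'E'
from m import *
st()
crop("side",240,130,320,220,6,"q3")
E
```

```text
t 18.05 p [584.1  19.   85.1] jawdeg -23.39 z [-0.  0. -1.] F [-4.3  0.3  5. ] M [0.17 0.97 0.09] g 49.9 j [-0.44  0.38  0.4   1.76 -0.17  1.04 -0.39]
```

View pics/q3_side.png

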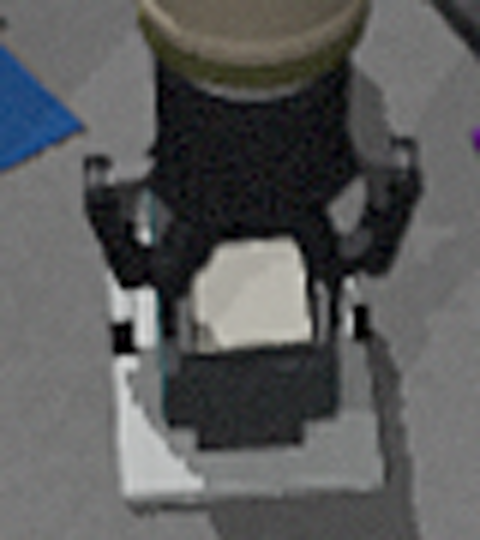

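play_rows(rows=[[[0,0,3],[0,0,0],45],[[0,0,4],[0,0,0],45],[[0,0,8],[0,0,0],45],[[0,0,0],[0,0,0],45]])

```text
clock: 18.6
position: [0.5852, 0.0187, 0.1011]
ee_rot: [0.979, -0.203, 0.001, -0.0]
ft_force: [-1.0, -0.6, -0.3]
grip_width: 0.585
```

```bash
python3 - <<'E'
from m import *
st()
crop("side",240,120,320,220,6,"q4")
E
```

```text
t 18.6 p [585.2  18.7 101.1] jawdeg -23.41 z [ 0.003  0.    -1.   ] F [-1.  -0.6 -0.3] M [-0.04 -0.01  0.1 ] g 49.9 j [-0.45  0.36  0.41  1.74 -0.16  1.06 -0.39]
```

View pics/q4_side.png

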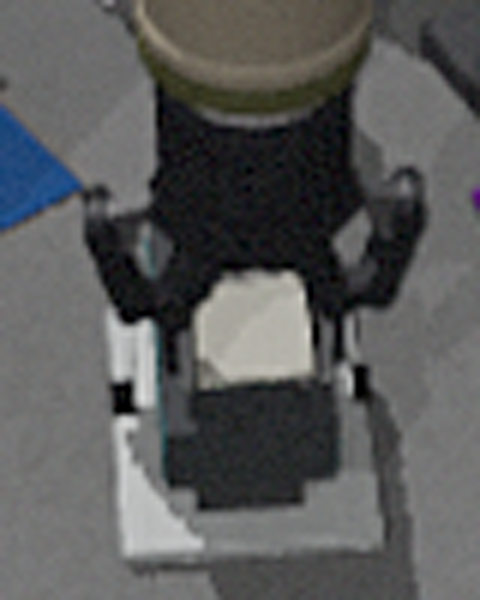

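play_rows(rows=[[[0,0,15],[0,0,0],45],[[0,0,25],[0,0,0],45],[[0,0,25],[0,0,0],45],[[0,0,0],[0,0,0],45]])

```text
clock: 19.15
position: [0.5856, 0.0189, 0.1676]
ee_rot: [0.979, -0.203, 0.002, -0.001]
ft_force: [-0.9, -0.5, 0.4]
grip_width: 0.59
```

```bash
python3 - <<'E'
from m import *
st()
crop("side",230,90,330,210,5,"q5");crop("top",210,130,350,235,5,"q5")
E
```

```text
t 19.15 p [585.6  18.9 167.6] jawdeg -23.41 z [ 0.004  0.001 -1.   ] F [-0.9 -0.5  0.4] M [-0.03 -0.01 -0.05] g 50.4 j [-0.46  0.3   0.42  1.68 -0.13  1.19 -0.42]
```

View pics/q5_side.png

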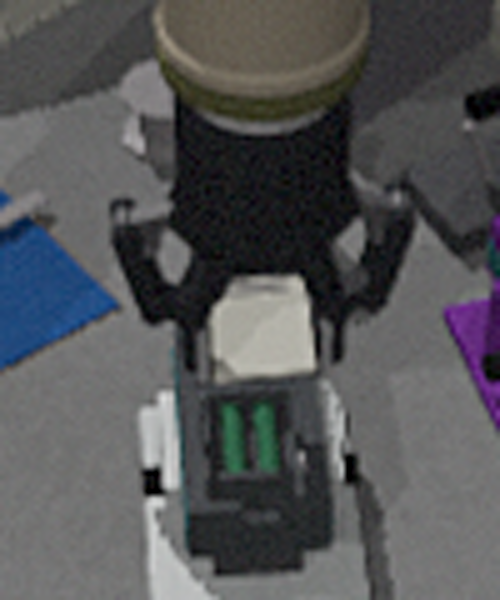

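View pics/q5_top.png

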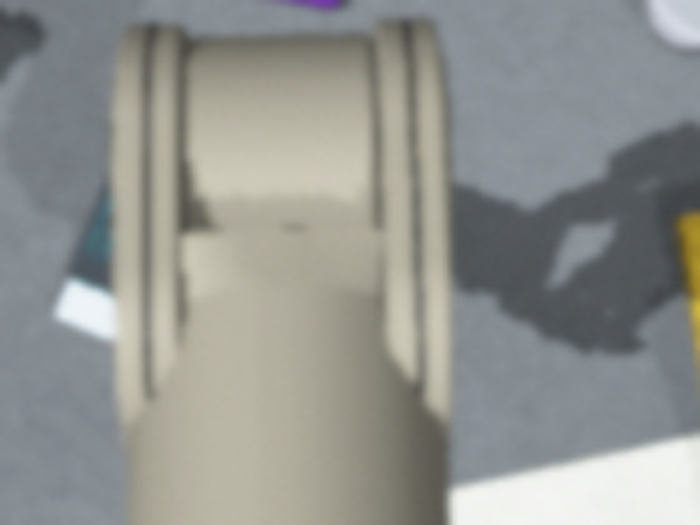

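play_rows(rows=[[[-3,-20,0],[0,0,0],45],[[-6,-36,0],[0,0,0],45],[[-6,-38,0],[0,0,0],45],[[-6,-38,0],[0,0,0],45],[[-6,-38,0],[0,0,0],45],[[-6,-38,0],[0,0,0],45],[[-6,-38,0],[0,0,0],45],[[-6,-36,0],[0,0,0],45],[[-6,-30,0],[0,0,0],45],[[-3,-17,-20],[0,0,0],45],[[0,0,-30],[0,0,0],45],[[0,0,0],[0,0,0],45]])

```text
clock: 20.75
position: [0.5277, -0.3104, 0.1124]
ee_rot: [0.979, -0.203, -0.003, -0.0]
ft_force: [0.5, -0.1, 0.4]
grip_width: 0.588
```

```bash
python3 - <<'E'
from m import *
st()
crop("side",250,180,400,360,3.3,"r1");crop("top",310,130,450,260,4,"r1")
E
```

```text
t 20.75 p [ 527.7 -310.4  112.4] jawdeg -23.48 z [-0.005  0.002 -1.   ] F [ 0.5 -0.1  0.4] M [-0.02  0.04  0.04] g 50.2 j [ 0.02  0.44  0.56  1.66 -0.25  1.12  0.24]
```

View pics/r1_side.png

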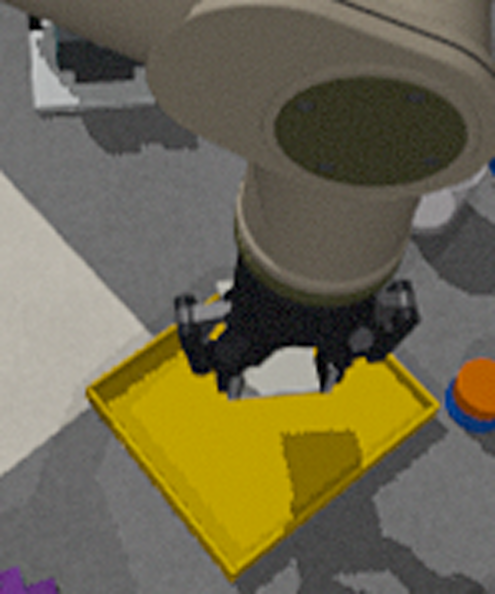

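View pics/r1_top.png

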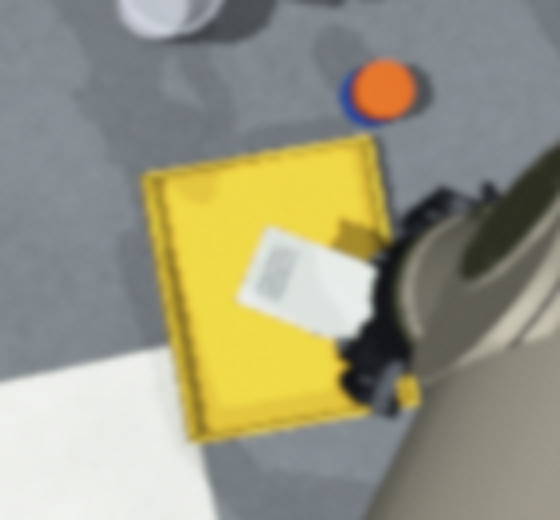

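play_rows(rows=[[[3,6,-30],[0,0,0],45],[[0,0,-30],[0,0,0],45],[[0,0,-20],[0,0,0],45],[[0,0,-10],[0,0,0],45],[[0,0,0],[0,0,0],45]])

```text
clock: 21.48
position: [0.5333, -0.3043, 0.0251]
ee_rot: [0.979, -0.203, -0.0, 0.0]
ft_force: [0.6, 0.3, -0.0]
grip_width: 0.587
```

play_rows(rows=[[[0,0,-3],[0,0,0],45],[[0,0,-2],[0,0,0],45],[[0,0,-1],[0,0,0],45],[[0,0,0],[0,0,0],45]])

```text
clock: 21.98
position: [0.5333, -0.3041, 0.019]
ee_rot: [0.979, -0.203, 0.0, 0.0]
ft_force: [0.7, 0.0, -1.4]
grip_width: 0.589
```

```bash
python3 - <<'E'
from m import *
st()
E
```

```text
t 21.98 p [ 533.3 -304.1   19. ] jawdeg -23.4 z [ 0. -0. -1.] F [ 0.7  0.  -1.4] M [-0.06  0.    0.01] g 50.3 j [ 0.05  0.55  0.51  1.72 -0.32  0.95  0.27]
```

play_rows(rows=[[[0,0,-2],[0,0,0],45],[[0,0,-1.5],[0,0,0],45],[[0,0,-1.5],[0,0,0],45],[[0,0,0],[0,0,0],45]])

```text
clock: 22.48
position: [0.5332, -0.3046, 0.0144]
ee_rot: [0.979, -0.203, 0.0, 0.0]
ft_force: [-1.9, -0.8, 5.9]
grip_width: 0.589
```

```bash
python3 - <<'E'
from m import *
st()
E
```

```text
t 22.48 p [ 533.2 -304.6   14.4] jawdeg -23.41 z [ 0. -0. -1.] F [-1.9 -0.8  5.9] M [0.2  0.61 0.09] g 50.3 j [ 0.05  0.56  0.51  1.72 -0.32  0.94  0.28]
```

Contact at Fz about 6 N, so the cover is on the tray floor. I'll release it gently.

play_rows(force=20, rows=[[[0,0,0],[0,0,0],45],[[0,0,0],[0,0,0],54],[[0,0,0],[0,0,0],58],[[0,0,0],[0,0,0],62],[[0,0,10],[0,0,0],64],[[0,0,30],[0,0,0],64],[[0,0,50],[0,0,0],64],[[-20,0,50],[0,0,0],64],[[-30,-30,20],[0,0,0],64],[[-40,-50,0],[0,0,0],64],[[-40,-30,0],[0,0,0],64],[[0,0,0],[0,0,0],64]])

```text
clock: 23.98
position: [0.4001, -0.4164, 0.1751]
ee_rot: [0.978, -0.207, 0.0, 0.001]
ft_force: [0.9, 0.9, -0.3]
grip_width: 0.748
```

```bash
python3 - <<'E'
from m import *
st()
crop("side",250,230,400,360,4,"s1");crop("top",100,120,440,260,2.3,"s1")
E
```

```text
t 23.98 p [ 400.1 -416.4  175.1] jawdeg -23.84 z [ 0.    -0.001 -1.   ] F [ 0.9  0.9 -0.3] M [ 0.04 -0.02 -0.02] g 63.9 j [ 0.17  0.3   0.66  1.7  -0.2   1.21  0.47]
```

View pics/s1_side.png

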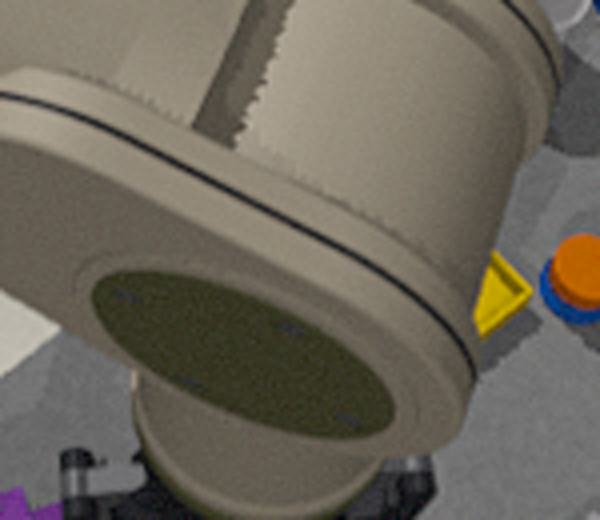

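View pics/s1_top.png

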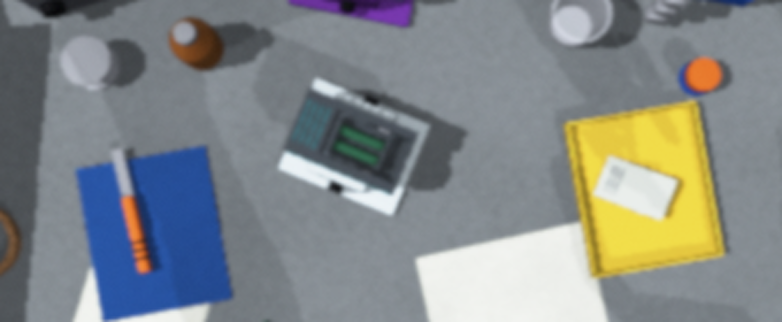

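View pics/s1_side_full.png

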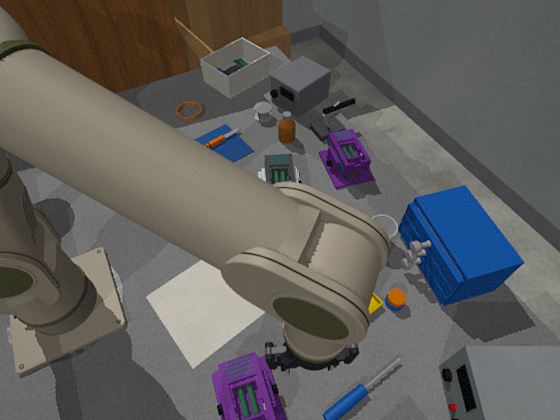

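```bash
python3 - <<'E'
from h import *
print(manip.hand_in())
E
```

```text
the job is handed in; nothing more can be done
None
```

The cover is off the meter and lying in the yellow tray, and the pry tool is back on the blue mat. I handed the job in at about 24 s; no verdict is reported.

**What I did**
- **Tool:** I gripped the orange pry tool by its handle and slid the blade about 21 mm into the notch.
- **Levering:** I levered the end up about 28 degrees until the snaps let go, backed the blade out, and laid the tool back on the mat.
- **Cover:** I gripped the raised cover by its side edges near the notch end and lifted it out. I lowered it until the tray floor pushed back with about 6 N, then released it.

**Checks**
- **Levering:** the resisting moment fell from about 1.4 to 0.6 N m as the snaps let go. The side view then showed the notch end about 2.6 px higher, which matches the expected 11 mm, and it stayed up without the tool.
- **End state:** the last top view shows the cover label-side up well inside the tray, the tool lying on the mat, and the meter's bay open. The bottle and cup are within about 3 px of where they began. I compared the spool only by eye.

**What disagreed or was not checked**
- **Cameras:** the two cameras differed by about 4.5 mm. I went by the top view and corrected from where the blade appeared against the cover.
- **Bench contact:** just past the release point I levered a little too far. The wrist read about 12 N, probably the handle's end touching the bench, so I backed off.
- **Tray:** in the final side view the arm hid most of the tray, so the cover's tilt there was judged from the top view only.

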